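# Fetch the cast sample from behind the jar and the block

### The arm

A 6-joint arm with a two-finger parallel gripper is mounted at the origin on a cart in front of the work surface, level with it; the furniture and walls round the work are solid. World frame = base frame: x ahead of the robot, y to its left, z up, the work surface at z = 0. Lengths are in m, angles in rad, forces in N, time in s.
With the tool pointing down it reaches from about 0.4 to 0.825 m from the base axis. Payload 7 kg.
Tool frame: the origin (TCP) lies midway between the tips of the shut fingers; the grasp point (between the pads) lies 19 mm behind it; z points along the fingers, y is the direction in which the jaws open and shut (so a half turn about z gives the same grasp; the last joint's range is limited). The gripper opens to 88 mm and grips with 3 to 60 N. Pads are 19 mm wide; open, the fingers measure 130 mm over their backs; the gripper's body (78 mm by 193 mm) begins 47 mm behind the grasp point.
Start: joints at [1.543, 0.359, 0.012, 0, -1.224, -0.288], TCP at [0.21, 0.642, 0.227] pointing down, gripper open.
Joint ranges: [-3.07, 3.07], [-1.43, 2.12], [-1.02, 1.25], [-3.03, 1.67], [-3.05, -0], [-3.03, 3.03]. Speed limits (rad/s): [2.39, 2.39, 3.01, 3.14, 3.14, 3.14].

### API

Orientations are given as [roll, pitch, yaw] about the fixed x, y, z axes, in that order (R = Rz(yaw) Ry(pitch) Rx(roll)).
In Python, from station import get_state, grab_frame, camera_info, job_done gives the robot as it stands. The module is installed in compiled form; this text tells all that it offers.
- The arm moves only by the shell command python3 -m inch 'ROWS' [FORCE]. ROWS is JSON, a list that holds one entry, the list of rows, each a list of 7 numbers: the shift along the tool's x, y, z normalised to -1 to 1, where 1 is 50 cm, then the turn, a rotation vector about the tool's x, y, z normalised to -1 to 1, where 1 is 180 degrees, then the closure, from 0 (fully open) to 1 (shut). A call has 1 to 20 rows; each row shifts and turns the commanded pose from where the row before left it, along the tool's axes as they then stand; what a row does not reach is not made up. A row lasts 1/10 s, in which the tool goes at most 50 mm and 8.59 degrees, less where a joint would pass 70% of its speed; a pose out of reach is approached as far as the arm can. A call with a number of a shift or a turn outside -1 to 1 is refused whole. A call with a gripper value outside its range is refused whole. The fingers move at their own pace and stop on an object; FORCE is the grip in N (left out, the last holds). Time passes only in rows, so rows that do not move let the fingers close. It gives the time, the measured TCP pose, the force and the opening at its end, in the units of the state.
- get_state(): the state, without advancing time (a new reading comes with each control period).
- grab_frame(name): name is "scene" or "side" or "wrist"; returns the picture (420x560x3 uint8, blue, green, red); there is no depth.
- camera_info(name): a dict with "vertical_fov" (degrees; the focal length in pixels is half the picture's height over the tangent of half this angle, whatever the lens; pixels are square), "cx", "cy" (the principal point, pixels), "k1" (the pictures are not rectified: a ray, as slopes to the right and down, at radius r is drawn at 1 + k1 r^2 times it, then the intrinsics apply), "R" (3x3) and "t" (3): a world point X has camera coordinates R X + t. Camera axes: x right, y down, z forward; pixel columns grow to the right and rows downward; lengths in m; the calibration is good to about 2 mm. A picture is of the moment at which its call begins: read the wrist's pose just before it. camera_info takes no time and is no camera call; for the wrist camera it gives the pose at the moment of the call.
- job_done(): hands the job in, once; it reports no verdict.
The state is a dict: "t": time; "q": joint angles; "qd": joint speeds; "joint_efforts": joint torques, N m; "eef_pos": TCP position; "ee_rot": TCP orientation; "force": force on the tool from outside, world axes, zero at the start; "moment": the same for the moment, N m; "width": finger opening in m.
Only numpy, scipy, OpenCV 4.12 (cv2) and the standard library are available. Lean on these libraries where they do the work, as an engineer would, in place of code of your own. Each camera call takes 0.05 s, during which the arm holds its last target.

### The job

The small flat cast sample at the back of the plywood curing bay is wanted on the steel checking plate. First clear both the jar and the grey block that stand in front of it onto the plywood side board, standing upright, and only then fetch the sample and lay it flat in the middle of the plate, lengthwise along it. Then put the jar and the block back exactly where each stood at the start, upright and the block turned as it was, without ever knocking either over.

Things in the scene. Friction and masses are not known exactly. Their poses are not given: they have to be found in the camera images.
- sample_center (a point): centre (half-way up, 8 mm over its underside) of the loose cast sample: a flat sand-coloured bar 44 wide (its x) x 98 long (its y) x 16 mm thick, 0.12 kg, wider face up, tapering in a little to its underside. It lies in the bay along the back board, about 32 mm free between them; grip it across its 44 mm width once the things in front are gone.
- jar_center (a point): centre (half-way up, 39 mm over its foot) of a loose white round jar with a grey lid, 60 mm in diameter and 78 mm tall, 0.2 to 0.4 kg; z is up. It stands on the table in front of one half of the sample.
- block_center (a point): centre (half-way up, 30.5 mm over its underside) of a loose plain grey cast block, 56 (its x) x 76 (its y) x 61 mm tall, 0.35 to 0.65 kg; z is up. It stands on the table beside the jar, about 33 mm from it, in front of the other half of the sample, its 76 mm side pointing into the bay; grip it across its 56 mm width, fingers on its left and right.
- curing_bay: fixed plywood bay: a back board 200 mm wide and two cheeks reaching 74 mm forward, 12 mm thick, 45 mm high, 176 mm clear between, no floor. Origin: on the table, middle of the back board's inner face; x points into the bay towards the back board, y left along it, z up. At the start the sample is at about x = -0.055; jar and block at x = -0.121, y = +0.046 and -0.046, either way round.
- side_board: fixed plain plywood side board lying on the table, 105 mm (its x) x 175 mm (its y) x 10 mm thick; the origin is at the middle of its underside, z up. It is either left or right of the bay.
- check_plate: fixed steel checking plate lying on the table, 100 mm (its x) x 150 mm (its y), its flat top 14 mm above the table; the origin is at the middle of its underside, z up. It is on the other side of the bay from the side board.

How it is judged:
On the way, in this order (a step that is already met when the one before it is completed fails the run):
1. the jar and the grey block both stand upright on the side board, let go, while the sample is still in the bay (x of jar_center in the frame of side_board between -0.0525 and 0.0525 m and y of jar_center in the frame of side_board between -0.0875 and 0.0875 m and z of jar_center in the frame of side_board between 0.045 and 0.054 m and angle between each of jar_center, block_center's own z axis and vertical below 0.1 rad and x of block_center in the frame of side_board between -0.0525 and 0.0525 m and y of block_center in the frame of side_board between -0.0875 and 0.0875 m and z of block_center in the frame of side_board between 0.0365 and 0.0455 m and distance of sample_center from where it was at the start of the episode below 0.04 m and contact force between each of jar, grey_block and the fingers below 0.1 N), for 0.2 s.
2. the sample lies flat in the middle of the checking plate, lengthwise along it, let go, while the jar and the block are still on the side board (horizontal distance between sample_center and check_plate below 0.015 m and angle between the y axis of sample_center and the y axis of check_plate, either way round below 0.2 rad and z of sample_center in the frame of check_plate below 0.027 m and angle between each of sample_center, jar_center, block_center's own z axis and vertical below 0.1 rad and x of jar_center in the frame of side_board between -0.0525 and 0.0525 m and y of jar_center in the frame of side_board between -0.0875 and 0.0875 m and z of jar_center in the frame of side_board between 0.045 and 0.054 m and x of block_center in the frame of side_board between -0.0525 and 0.0525 m and y of block_center in the frame of side_board between -0.0875 and 0.0875 m and z of block_center in the frame of side_board between 0.0365 and 0.0455 m and contact force between cast_sample and the fingers below 0.1 N), for 0.2 s.
At the end, for the whole second after the job is handed in: Sample flat on the checking plate, centre within 15 mm of the plate's, length within 0.2 rad of the plate's length; jar and block upright, each within 15 mm of where it stood at the start, the block's long side within 0.25 rad of straight into the bay; all released and at rest (horizontal distance between sample_center and check_plate below 0.015 m and angle between the y axis of sample_center and the y axis of check_plate, either way round below 0.2 rad and z of sample_center in the frame of check_plate below 0.027 m and angle between each of sample_center, jar_center, block_center's own z axis and vertical below 0.1 rad and distance of each of jar_center, block_center from where it was at the start of the episode below 0.015 m and angle between the y axis of block_center and the x axis of curing_bay, either way round below 0.25 rad and linear speed of each of jar, grey_block, cast_sample below 0.02 m/s and contact force between each of jar, grey_block, cast_sample and the fingers below 0.1 N); the robot touches nothing.
It fails at once if the jar or the block is knocked over (angle between any of jar_center, block_center's own z axis and vertical above 0.7 rad).
It also fails if it takes over 123 s, if anything falls off the work surface, if the arm or the gripper's body presses on something with over 40 N, if the wrist force passes 120 N, or if a joint passes its speed limit or range.

## Working session

There is one attempt and no reset: what is moved stays moved. The work goes in short steps, Python scripts to look and compute and a shell command to move; the robot and the scene stay as the last step left them, time stands still between calls to the robot, and variables do not carry over. Pictures are saved under pics/ and viewed, and the job is handed in when it is done.

```bash
mkdir -p pics; ls
python3 - <<'E'
from station import *
import cv2
print(get_state())
for n in("scene","side","wrist"):
    i=camera_info(n);print(n,i)
    cv2.imwrite(f"pics/a_{n}.png",grab_frame(n))
E
```

```text
pics
{'t': 0.0, 'q': array([ 1.54309518e+00,  3.59347396e-01,  1.10481780e-02, -3.54157418e-04,
       -1.22412282e+00, -2.88106646e-01]), 'qd': array([ 1.67303948e-03,  1.28064952e-03, -1.82109222e-04, -1.15555657e-03,
       -5.77055077e-04, -5.24084780e-05]), 'joint_efforts': array([-3.40914403e-04, -5.82726824e+01,  2.93048269e+01,  6.99672773e+00,
        6.92003465e-03, -1.63108357e-04]), 'eef_pos': array([0.20951218, 0.64112885, 0.22564287]), 'ee_rot': array([ 3.13993934e+00, -1.42759216e-04, -3.15928276e-01]), 'force': array([-0.59944401,  0.30758483, -0.38558517]), 'moment': array([-0.01058892,  0.04836634, -0.03925989]), 'width': 0.08770401088977262}
scene {'vertical_fov': 57.79631323981477, 'cx': 281.72166767965183, 'cy': 210.36451568545255, 'k1': -0.07189424130028103, 'R': array([[ 0.71717014, -0.69672678, -0.0154524 ],
       [-0.39583942, -0.38900475, -0.83185723],
       [ 0.57356615,  0.60269984, -0.55477452]]), 't': array([-0.36655076,  0.27744258,  0.66614405])}
side {'vertical_fov': 44.140261279445, 'cx': 279.82535998855906, 'cy': 218.05631084725613, 'k1': -0.029012782818587136, 'R': array([[ 0.9798604 , -0.19953591,  0.00768211],
       [-0.07280752, -0.39282948, -0.91672464],
       [ 0.18593724,  0.89770286, -0.39944577]]), 't': array([-0.5173452 ,  0.090435  ,  1.27852872])}
wrist {'vertical_fov': 61.39111209327879, 'cx': 284.19048220890585, 'cy': 208.95513299464756, 'k1': -0.011484806375531769, 'R': array([[-0.31082264, -0.95046732,  0.00107711],
       [-0.91831169,  0.30059897,  0.25757308],
       [-0.24513858,  0.07907042, -0.96625822]]), 't': array([ 0.67463406, -0.03270146,  0.3894998 ])}
```

View pics/a_scene.png

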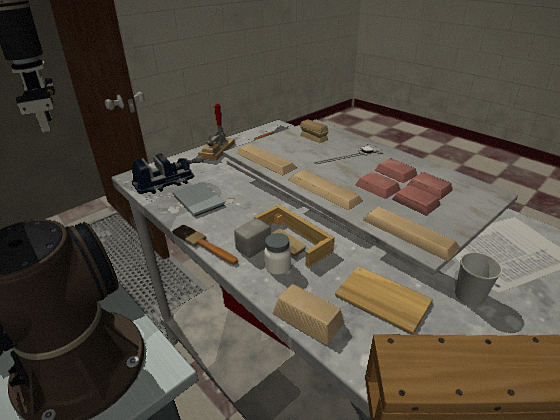

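View pics/a_side.png

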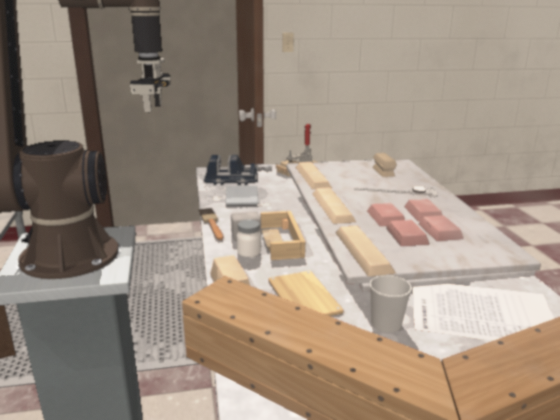

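View pics/a_wrist.png

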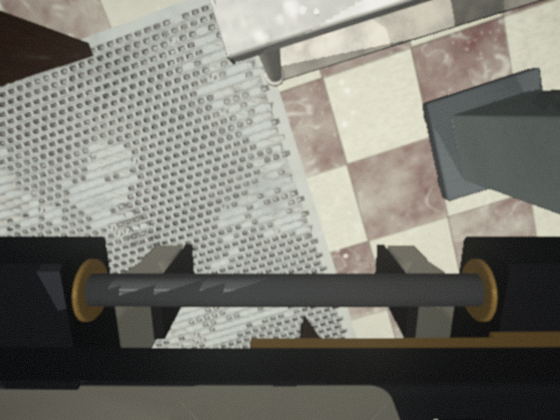

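The scene view shows the plate at about (200,198), the block at (252,236), the jar at (277,254), the bay at (293,235) and the side board at (385,298). A brick at (309,312) and a brush at (210,245) stand in front. Next I'll write ray helpers and zoom in.

```bash
cat > h.py <<'E'
import numpy as np, cv2
from station import *
def K(i):
    f=210/np.tan(np.radians(i["vertical_fov"]/2)); return np.array([[f,0,i["cx"]],[0,f,i["cy"]],[0,0,1]]),np.array([i["k1"],0,0,0,0.])
def ray(i,uv):
    k,d=K(i); p=cv2.undistortPoints(np.array(uv,float).reshape(-1,1,2),k,d).reshape(-1,2)
    R=np.array(i["R"]);t=np.array(i["t"]); return -R.T@t,np.c_[p,np.ones(len(p))]@R
def onz(i,uv,z):
    c,d=ray(i,uv); return c+d*((z-c[2])/d[:,2])[:,None]
def proj(i,X):
    k,d=K(i); R=np.array(i["R"]);return cv2.projectPoints(np.array(X,float).reshape(-1,1,3),cv2.Rodrigues(R)[0],np.array(i["t"]),k,d)[0].reshape(-1,2)
E
python3 - <<'E'
from h import *
im=cv2.imread("pics/a_scene.png")
cv2.imwrite("pics/z1.png",cv2.resize(im[170:340,160:440],None,fx=2.85,fy=2.85,interpolation=cv2.INTER_CUBIC))
i=camera_info("scene")
for n,uv,z in [("plate",[200,198],.014),("block top",[252,228],.061),("lid",[277,241],.078),("board",[385,298],.01),("backL",[259,213],.045),("backR",[332,243],.045),("brick",[310,300],.05)]:
    print(n,onz(i,[uv],z)[0].round(3))
E
```

```text
plate [0.469 0.299 0.014]
block top [0.44  0.027 0.061]
lid [ 0.433 -0.067  0.078]
board [ 0.518 -0.299  0.01 ]
backL [0.509 0.081 0.045]
backR [ 0.546 -0.132  0.045]
brick [ 0.377 -0.217  0.05 ]
```

View pics/z1.png

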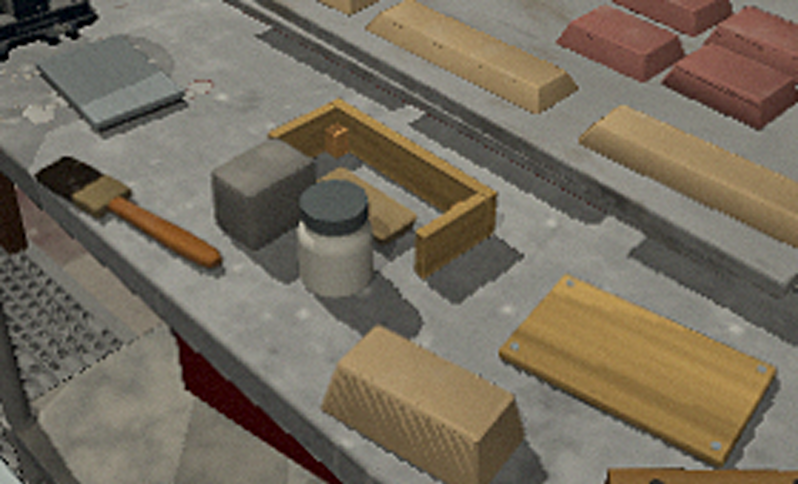

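```bash
cat >> h.py <<'E'
def to(x,y,z,yaw):
    """tool-frame moves (normalised) to get to target; turn first"""
    s=get_state(); p=s["eef_pos"]; a=s["ee_rot"][2]
    d=np.array([x,y,z])-p; c,sn=np.cos(yaw),np.sin(yaw); t=(yaw-a+np.pi)%(2*np.pi)-np.pi
    print("t",round(s["t"],2),"at",p.round(4),s["ee_rot"].round(4),"w",round(s["width"],4),"F",s["force"].round(1))
    print("turn z total",round(-t/np.pi,4)," shift after turn",(np.array([d[0]*c+d[1]*sn,d[0]*sn-d[1]*c,-d[2]])/.5).round(4))
E
python3 - <<'E'
from h import *
i=camera_info("wrist"); R=np.array(i["R"]);c=-R.T@i["t"]; s=get_state()
from scipy.spatial.transform import Rotation as Ro
T=Ro.from_euler("xyz",s["ee_rot"])
print("cam in tool",T.inv().apply(c-s["eef_pos"]),"axis",T.inv().apply(R[2]))
to(.42,-.03,.30,.17)
E
```

```text
cam in tool [ 0.06890416 -0.00023874 -0.15831919] axis [-2.57726269e-01 -4.40766790e-04  9.66217872e-01]
t 0.15 at [0.2095 0.6413 0.2258] [ 3.1403e+00 -2.0000e-04 -3.1590e-01] w 0.0873 F [-0.3  0.3  0.3]
turn z total -0.1547  shift after turn [ 0.1877  1.3944 -0.1483]
```

```bash
python3 -c "
from h import *
to(.49,-.02,.34,.17)"
```

```text
t 0.15 at [0.2095 0.6413 0.2258] [ 3.1403e+00 -2.0000e-04 -3.1590e-01] w 0.0873 F [-0.3  0.3  0.3]
turn z total -0.1547  shift after turn [ 0.3291  1.3984 -0.2283]
```

```bash
python3 -m inch '[[[0,0,-0.057,0,0,-0.0387,0],[0,0,-0.057,0,0,-0.0387,0],[0,0,-0.057,0,0,-0.0387,0],[0,0,-0.057,0,0,-0.0387,0],[0.02,0.05,0,0,0,0,0],[0.024,0.096,0,0,0,0,0],[0.024,0.096,0,0,0,0,0],[0.024,0.096,0,0,0,0,0],[0.024,0.096,0,0,0,0,0],[0.024,0.096,0,0,0,0,0],[0.024,0.096,0,0,0,0,0],[0.024,0.096,0,0,0,0,0],[0.024,0.096,0,0,0,0,0],[0.024,0.096,0,0,0,0,0],[0.024,0.096,0,0,0,0,0],[0.024,0.096,0,0,0,0,0],[0.024,0.096,0,0,0,0,0],[0.024,0.096,0,0,0,0,0],[0.02,0.096,0,0,0,0,0],[0,0,0,0,0,0,0]]]' 20
python3 - <<'E'
from h import *
to(.49,-.02,.34,.17)
import json
i=camera_info("wrist");im=grab_frame("wrist");cv2.imwrite("pics/b.png",im);np.save("b.npy",i,allow_pickle=True)
E
```

```text
t: 2.15
eef_pos: [0.5022, -0.0202, 0.3398]
ee_rot: [3.141, 0.002, 0.164]
force: [-0.3, 0.3, 0.3]
width: 0.0874
t 2.15 at [ 0.5022 -0.0202  0.3398] [3.1406e+00 1.7000e-03 1.6450e-01] w 0.0874 F [-0.3  0.3  0.3]
turn z total -0.0018  shift after turn [-0.0239 -0.0045 -0.0004]
```

View pics/b.png

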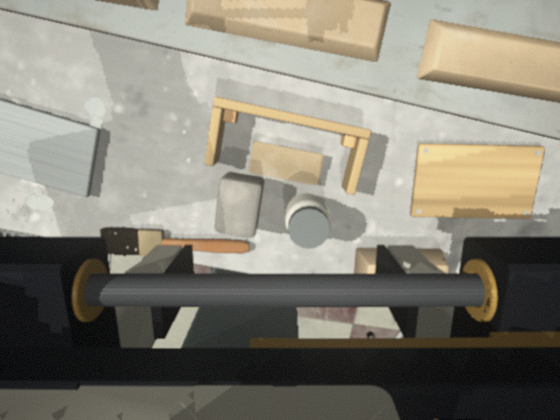

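The wrist view covers nearly everything: bay rim corners at about (216,98), (369,130), (349,192) and (207,164), block top at (239,205), lid at (308,227), sample at (287,162), and the board from (417,144) to (541,217). There are small corner blocks at (230,115) and (348,141). I'll zoom for precise corners.

Run:
```python
from h import *
im=cv2.imread("pics/b.png")
cv2.imwrite("pics/b1.png",cv2.resize(im[80:260,190:390],None,fx=3.3,fy=3.3,interpolation=cv2.INTER_CUBIC))
cv2.imwrite("pics/b2.png",cv2.resize(im[130:260,350:560],None,fx=3.3,fy=3.3,interpolation=cv2.INTER_CUBIC))
```

```text
(no output)
```

View pics/b1.png

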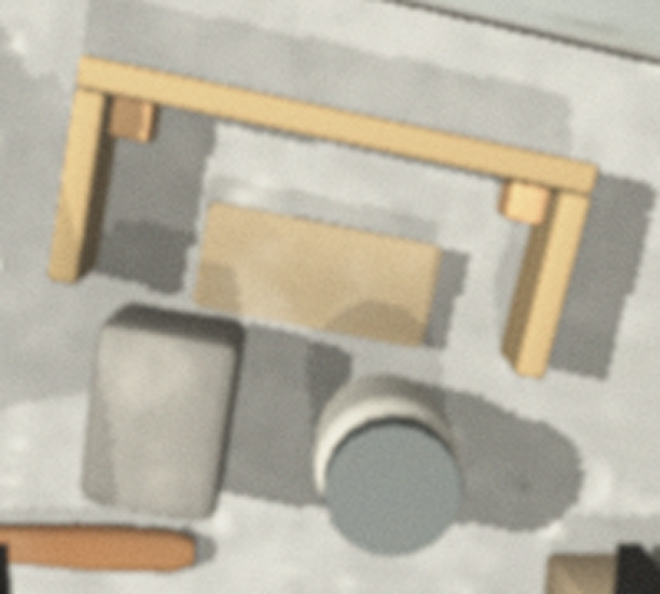

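View pics/b2.png

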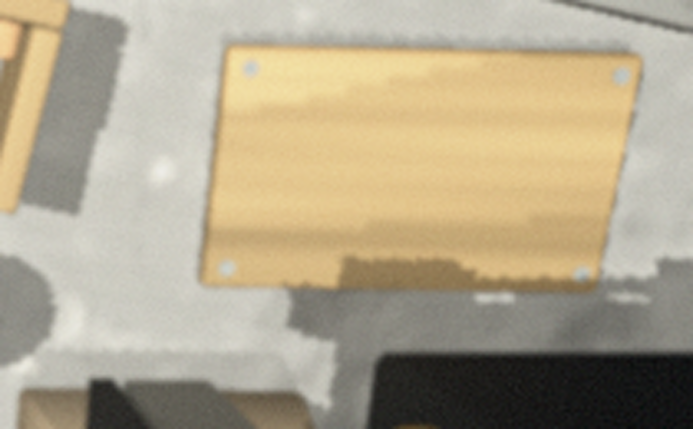

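Run:
```python
from h import *
i=np.load("b.npy",allow_pickle=True).item()
def Z1(p): return [[190+(u-1.15)/3.3,80+(v-1.15)/3.3] for u,v in p]
def Z2(p): return [[350+(u-1.15)/3.3,130+(v-1.15)/3.3] for u,v in p]
def show(n,P):
    P=P[:,:2]; print(n,P.round(4).tolist(),"mean",P.mean(0).round(4),"edges",[ (round(float(np.hypot(*e)),4),round(float(np.arctan2(e[1],e[0])),3)) for e in np.roll(P,-1,0)-P])
show("bay rim outer BL,BR,FR,FL",onz(i,Z1([(80,57),(597,165),(545,377),(50,280)]),.045))
show("sample",onz(i,Z1([(210,202),(440,240),(425,347),(193,303)]),.016))
show("block",onz(i,Z1([(105,322),(234,330),(213,517),(83,500)]),.061))
show("lid",onz(i,Z1([(393,487),(326,487),(460,487)]),.078))
show("board",onz(i,Z2([(228,45),(642,55),(598,292),(200,284)]),.010))
show("plate",onz(i,[(101,129),(90,197)],.014))
```

```text
bay rim outer BL,BR,FR,FL [[0.5766, 0.0794], [0.5697, -0.1186], [0.4859, -0.1167], [0.4922, 0.0815]] mean [ 0.5311 -0.0186] edges [(0.1981, -1.605), (0.0838, 3.119), (0.1983, 1.539), (0.0844, -0.025)]
sample [[0.5295, 0.0264], [0.5297, -0.0688], [0.4848, -0.0711], [0.4874, 0.0275]] mean [ 0.5078 -0.0215] edges [(0.0952, -1.569), (0.0449, -3.09), (0.0987, 1.545), (0.0421, -0.027)]
block [[0.4825, 0.0561], [0.4874, 0.0074], [0.4119, 0.0047], [0.4105, 0.0563]] mean [0.4481 0.0311] edges [(0.0489, -1.47), (0.0756, -3.105), (0.0516, 1.597), (0.072, -0.002)]
lid [[0.441, -0.0612], [0.4369, -0.0363], [0.4452, -0.0862]] mean [ 0.441  -0.0612] edges [(0.0253, 1.735), (0.0506, -1.407), (0.0253, 1.735)]
board [[0.5627, -0.1961], [0.5875, -0.368], [0.486, -0.3848], [0.461, -0.2108]] mean [ 0.5243 -0.2899] edges [(0.1736, -1.428), (0.1028, -2.977), (0.1758, 1.714), (0.1028, 0.143)]
plate [[0.5117, 0.2302], [0.4149, 0.2425]] mean [0.4633 0.2364] edges [(0.0976, 3.015), (0.0976, -0.127)]
```

Run:
```python
from h import *
to(.46,0.02,.28,-1.60)
# crate triangulation
a=camera_info("scene");b=camera_info("side")
for p,q in [((372,337),(190,305)),((372,337),(228,284))]:
    ca,da=ray(a,[p]);cb,db=ray(b,[q]);A=np.c_[da[0],-db[0]];s=np.linalg.lstsq(A,cb-ca,rcond=None)[0];print(ca+s[0]*da[0],cb+s[1]*db[0])
```

```text
t 2.2 at [ 0.5016 -0.0183  0.3398] [3.1413e+00 1.6000e-03 1.6510e-01] w 0.0877 F [ 0.1  0.5 -0.7]
turn z total 0.5618  shift after turn [-0.0741  0.0854  0.1196]
[ 0.32961347 -0.38057157  0.13040965] [ 0.27900724 -0.411138    0.08237488]
[ 0.35503353 -0.36794568  0.09559441] [ 0.35239748 -0.36910437  0.09324952]
```

```bash
python3 -m inch '[[[-0.006,0.007,0.01,0,0,0.0432,0],[-0.006,0.007,0.01,0,0,0.0432,0],[-0.006,0.007,0.01,0,0,0.0432,0],[-0.006,0.007,0.01,0,0,0.0432,0],[-0.006,0.007,0.01,0,0,0.0432,0],[0,0,0.01,0,0,0.0432,0],[0,0,0.01,0,0,0.0432,0],[0,0,0.01,0,0,0.0432,0],[0,0,0.01,0,0,0.0432,0],[0,0,0.01,0,0,0.0432,0],[0,0,0.01,0,0,0.0432,0],[0,0,0.01,0,0,0.0432,0],[0,0,0,0,0,0.0432,0],[0,0,0,0,0,0,0],[0,0,0,0,0,0,0]]]'
python3 - <<'E'
from h import *
to(.46,0.02,.28,-1.60)
i=camera_info("wrist");im=grab_frame("wrist");cv2.imwrite("pics/c.png",im);np.save("c.npy",i,allow_pickle=True)
cv2.imwrite("pics/c1.png",cv2.resize(im[0:250],None,fx=1.42,fy=1.42,interpolation=cv2.INTER_CUBIC))
print(onz(camera_info("scene"),[(372,337),(555,338),(369,400)],.094))
E
```

```text
t: 3.7
eef_pos: [0.4849, -0.0303, 0.2807]
ee_rot: [-3.141, 0.0, -1.589]
force: [0.3, 0.3, 0.1]
width: 0.0876
t 3.7 at [ 0.4849 -0.0303  0.2807] [-3.1413e+00  2.0000e-04 -1.5886e+00] w 0.0876 F [0.3 0.3 0.1]
turn z total 0.0036  shift after turn [-0.099   0.0527  0.0014]
[[ 0.35619767 -0.36736745  0.094     ]
 [ 0.55872482 -0.58476252  0.094     ]
 [ 0.26577808 -0.4262734   0.094     ]]
```

View pics/c1.png

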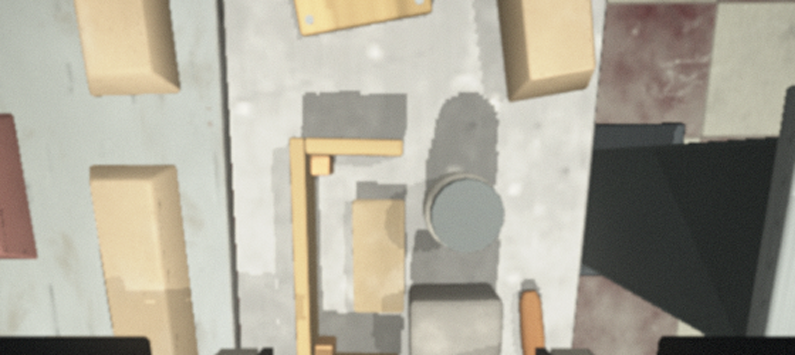

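Run:
```python
from h import *
i=np.load("c.npy",allow_pickle=True).item(); im=cv2.imread("pics/c.png")
print(im[150,329],im[230,320],im[20,310])
hsv=cv2.cvtColor(im,cv2.COLOR_BGR2HSV)
m=(np.abs(im.astype(int)-im[145:155,324:334].reshape(-1,3).mean(0)).max(2)<22).astype(np.uint8)
m[:, :285]=0;m[:,370:]=0;m[:110]=0;m[192:]=0
m=cv2.morphologyEx(m,cv2.MORPH_OPEN,np.ones((5,5)))
n,l,st,ce=cv2.connectedComponentsWithStats(m);k=1+np.argmax(st[1:,4]);print(st[k],ce[k])
print("lid",onz(i,[ce[k],st[k,:2]+[0,st[k,3]/2],st[k,:2]+[st[k,2],st[k,3]/2]],.078).round(4))
Z=lambda p:[[u/1.42,v/1.42] for u,v in p]
print("block back corners top",onz(i,Z([(411,298),(501,298)]),.061).round(4))
print("sample",onz(i,Z([(356,200),(405,199),(403,312),(352,310)]),.016).round(4))
print("bay outer BR, FR",onz(i,Z([(290,139),(403,141)]),.045).round(4))
cv2.imwrite("pics/c2.png",cv2.resize(im[190:260,270:390],None,fx=6,fy=6,interpolation=cv2.INTER_CUBIC))
```

```text
[154 161 157] [181 193 198] [201 209 211]
[ 289  110   66   82 3805] [326.58948752 153.34480946]
lid [[ 0.4413 -0.0602  0.078 ]
 [ 0.4794 -0.0633  0.078 ]
 [ 0.4126 -0.0621  0.078 ]]
block back corners top [[0.4797 0.0031 0.061 ]
 [0.4095 0.0043 0.061 ]]
sample [[ 0.5237 -0.0697  0.016 ]
 [ 0.483  -0.0698  0.016 ]
 [ 0.4865  0.0279  0.016 ]
 [ 0.5312  0.0253  0.016 ]]
bay outer BR, FR [[ 0.5685 -0.1178  0.045 ]
 [ 0.4838 -0.1147  0.045 ]]
```

View pics/c2.png

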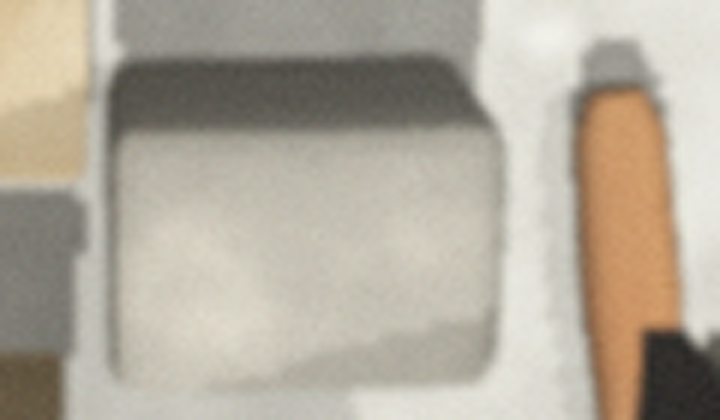

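Run:
```python
from h import *
i=np.load("c.npy",allow_pickle=True).item()
P=onz(i,[[270+(u-2.5)/6,190+(v-2.5)/6] for u,v in [(116,127),(500,127),(495,386),(114,386)]],.061)[:,:2]
print(P.round(4),P.mean(0),[(np.hypot(*e).round(4),np.arctan2(e[1],e[0]).round(3)) for e in np.roll(P,-1,0)-P])
print(onz(i,[[467/1.42,214.5/1.42],[431/1.42,214/1.42],[503/1.42,214/1.42]],.078).round(4))
to(.441,-.0615,.20,-1.60)
```

```text
[[0.4803 0.0041]
 [0.4094 0.0054]
 [0.4086 0.0567]
 [0.4814 0.0554]] [0.44491684 0.03036456] [(np.float64(0.0709), np.float64(3.124)), (np.float64(0.0513), np.float64(1.585)), (np.float64(0.0728), np.float64(-0.018)), (np.float64(0.0513), np.float64(-1.593))]
[[ 0.439  -0.0625  0.078 ]
 [ 0.4647 -0.0633  0.078 ]
 [ 0.4134 -0.0624  0.078 ]]
t 3.75 at [ 0.485  -0.0304  0.2807] [-3.1413e+00  2.0000e-04 -1.5891e+00] w 0.0873 F [-0.2 -0.3  0.8]
turn z total 0.0035  shift after turn [0.0647 0.086  0.1615]
```

```bash
python3 -m inch '[[[0.022,0.03,0.02,0,0,0,0],[0.022,0.03,0.04,0,0,0,0],[0.021,0.029,0.05,0,0,0,0],[0,0,0.05,0,0,0,0],[0,0,0.05,0,0,0,0],[0,0,0.05,0,0,0,0],[0,0,0,0,0,0,0],[0,0,0,0,0,0,0]]]'
python3 - <<'E'
from h import *
to(.440,-.062,.03,-1.589)
cv2.imwrite("pics/d.png",grab_frame("scene")[150:350,140:440])
E
```

```text
t: 4.55
eef_pos: [0.44, -0.0625, 0.1511]
ee_rot: [3.141, -0.001, -1.592]
force: [0.3, -0.0, 1.1]
width: 0.0875
t 4.55 at [ 0.44   -0.0625  0.1511] [ 3.1413e+00 -6.0000e-04 -1.5918e+00] w 0.0875 F [ 0.3 -0.   1.1]
turn z total -0.0009  shift after turn [-9.000e-04  1.000e-04  2.422e-01]
```

View pics/d.png

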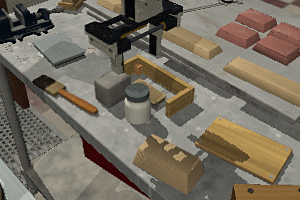

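The gripper (about (130,35) in the crop) is above the jar (138,105), jaws fore and aft. Descending.

```bash
python3 -m inch '[[[0,0,0.04,0,0,0,0],[0,0,0.05,0,0,0,0],[0,0,0.05,0,0,0,0],[0,0,0.04,0,0,0,0],[0,0,0.03,0,0,0,0],[0,0,0.022,0,0,0,0],[0,0,0.01,0,0,0,0],[0,0,0,0,0,0,0],[0,0,0,0,0,0,0.3],[0,0,0,0,0,0,0.5],[0,0,0,0,0,0,0.5],[0,0,0,0,0,0,0.5],[0,0,0,0,0,0,0.5],[0,0,0,0,0,0,0.5]]]' 25
python3 - <<'E'
from h import *
to(.532,-.344,.2,-1.589)
E
```

```text
t: 6.0
eef_pos: [0.4396, -0.0625, 0.0299]
ee_rot: [3.141, -0.0, -1.594]
force: [-2.6, 0.5, 6.0]
width: 0.0591
t 6.0 at [ 0.4396 -0.0625  0.0299] [ 3.1415e+00 -1.0000e-04 -1.5936e+00] w 0.0591 F [-2.6  0.5  6. ]
turn z total -0.0015  shift after turn [ 0.5595 -0.195  -0.3402]
```

```bash
python3 -m inch '[[[0,0,-0.01,0,0,0,0.6],[0,0,-0.03,0,0,0,0.6],[0,0,-0.05,0,0,0,0.6],[0,0,-0.05,0,0,0,0.6],[0,0,-0.05,0,0,0,0.6],[0.02,0,-0.02,0,0,0,0.6],[0.05,-0.02,0,0,0,0,0.6],[0.06,-0.022,0,0,0,0,0.6],[0.06,-0.022,0,0,0,0,0.6],[0.06,-0.022,0,0,0,0,0.6],[0.06,-0.022,0,0,0,0,0.6],[0.06,-0.022,0,0,0,0,0.6],[0.06,-0.022,0,0,0,0,0.6],[0.06,-0.022,0,0,0,0,0.6],[0.05,-0.022,0,0,0,0,0.6],[0.02,0,0,0,0,0,0.6],[0,0,0,0,0,0,0.6],[0,0,0,0,0,0,0.6]]]'
python3 - <<'E'
from h import *
to(.532,-.344,.04,-1.594)
im=grab_frame("scene")
cv2.imwrite("pics/e.png",cv2.resize(im[100:350,200:480],None,fx=2.2,fy=2.2))
E
```

```text
t: 7.8
eef_pos: [0.5302, -0.3445, 0.1335]
ee_rot: [3.14, 0.001, -1.595]
force: [-0.5, 0.5, -3.3]
width: 0.0588
t 7.8 at [ 0.5302 -0.3445  0.1335] [ 3.1398e+00  1.0000e-03 -1.5947e+00] w 0.0588 F [-0.5  0.5 -3.3]
turn z total -0.0002  shift after turn [-0.001  -0.0036  0.1871]
```

View pics/e.png

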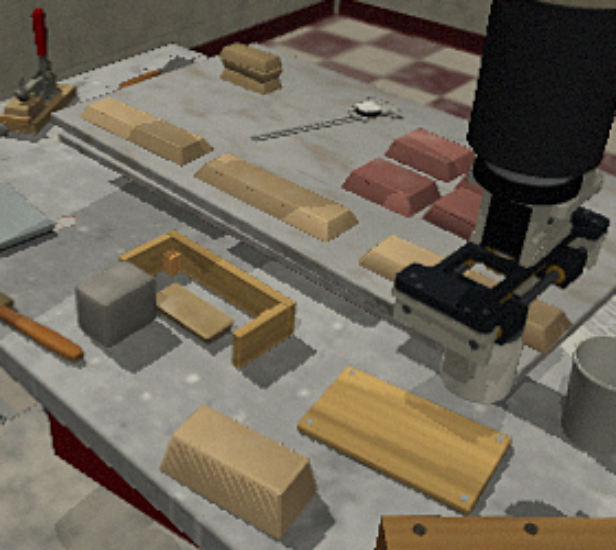

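Run:
```python
from h import *
a=camera_info("scene")
print("cup foot",onz(a,[(456,290),(472,303),(488,296)],0)[:,:2].round(3).tolist(),"rim",onz(a,[(457,264),(478,253),(499,266)],.09)[:,:2].round(3).tolist())
```

```text
cup foot [[0.653, -0.393], [0.641, -0.434], [0.684, -0.451]] rim [[0.622, -0.386], [0.686, -0.402], [0.676, -0.45]]
```

Run:
```python
from h import *
a=camera_info("scene");b=camera_info("side")
# use rim centres
for p,q in [((478,264),(390,287)),((457,264),(370,286))]:
    ca,da=ray(a,[p]);cb,db=ray(b,[q]);A=np.c_[da[0],-db[0]];s=np.linalg.lstsq(A,cb-ca,rcond=None)[0];print((ca+s[0]*da[0]).round(3),(cb+s[1]*db[0]).round(3))
to(.520,-.335,.042,-1.594)
```

```text
[ 0.662 -0.414  0.083] [ 0.659 -0.415  0.079]
[ 0.638 -0.382  0.077] [ 0.631 -0.385  0.067]
t 7.85 at [ 0.5305 -0.3441  0.134 ] [ 3.1405e+00  7.0000e-04 -1.5940e+00] w 0.0591 F [-0.1  1.4 -1.7]
turn z total -0.0  shift after turn [-0.0178  0.0214  0.1839]
```

```bash
python3 -m inch '[[[-0.009,0.011,0,0,0,0,0.6],[-0.009,0.011,0.02,0,0,0,0.6],[0,0,0.04,0,0,0,0.6],[0,0,0.05,0,0,0,0.6],[0,0,0.04,0,0,0,0.6],[0,0,0.02,0,0,0,0.6],[0,0,0.01,0,0,0,0.6],[0,0,0.005,0,0,0,0.6],[0,0,0,0,0,0,0.6],[0,0,0,0,0,0,0.6]]]'
```

```text
t: 8.85
eef_pos: [0.5211, -0.3356, 0.0429]
ee_rot: [-3.14, -0.0, -1.594]
force: [0.0, 0.5, -3.1]
width: 0.059
```

```bash
python3 -m inch '[[[0,0,0.002,0,0,0,0.6],[0,0,0.002,0,0,0,0.6],[0,0,0,0,0,0,0.6]]]'
```

```text
t: 9.15
eef_pos: [0.5205, -0.3355, 0.0401]
ee_rot: [-3.141, -0.0, -1.594]
force: [0.5, 0.5, -3.5]
width: 0.0591
```

```bash
python3 -m inch '[[[0,0,0.002,0,0,0,0.6],[0,0,0.001,0,0,0,0.6],[0,0,0,0,0,0,0.6]]]'
```

```text
t: 9.45
eef_pos: [0.5206, -0.3355, 0.0399]
ee_rot: [-3.141, -0.001, -1.593]
force: [-2.9, 2.0, 8.0]
width: 0.0588
```

```bash
python3 -m inch '[[[0,0,0,0,0,0,0.3],[0,0,0,0,0,0,0.2],[0,0,0,0,0,0,0],[0,0,0,0,0,0,0],[0,0,-0.03,0,0,0,0],[0,0,-0.05,0,0,0,0],[0,0,-0.05,0,0,0,0],[0,0,-0.05,0,0,0,0],[0,0,-0.05,0,0,0,0],[0,0,-0.05,0,0,0,0],[0,0,0,0,0,0,0]]]'
python3 - <<'E'
from h import *
im=grab_frame("scene")
cv2.imwrite("pics/f.png",cv2.resize(im[100:350,200:480],None,fx=2.2,fy=2.2))
to(.444,.0300,.18,-.025)
E
```

```text
t: 10.55
eef_pos: [0.5225, -0.3364, 0.1826]
ee_rot: [-3.136, -0.003, -1.593]
force: [0.8, -0.2, -0.6]
width: 0.0877
t 10.6 at [ 0.5215 -0.3358  0.1805] [-3.1380e+00 -1.1000e-03 -1.5936e+00] w 0.0876 F [-0.1 -0.1 -1.6]
turn z total -0.4993  shift after turn [-0.1733 -0.7275  0.0009]
```

View pics/f.png

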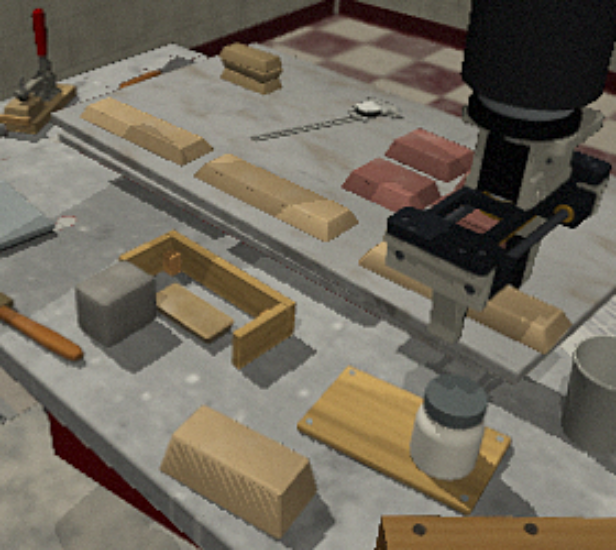

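The jar (455,430 in the crop) stands upright on the far half of the board. Next is the block.

```bash
python3 -m inch '[[[0,0,0,0,0,-0.0454,0],[0,0,0,0,0,-0.0454,0],[0,0,0,0,0,-0.0454,0],[0,0,0,0,0,-0.0454,0],[0,0,0,0,0,-0.0454,0],[0,0,0,0,0,-0.0454,0],[0,0,0,0,0,-0.0454,0],[0,0,0,0,0,-0.0454,0],[0,0,0,0,0,-0.0454,0],[0,0,0,0,0,-0.0454,0],[0,0,0,0,0,-0.0454,0],[-0.022,-0.09,0,0,0,0,0],[-0.022,-0.09,0,0,0,0,0],[-0.022,-0.09,0,0,0,0,0],[-0.022,-0.09,0,0,0,0,0],[-0.022,-0.09,0,0,0,0,0],[-0.022,-0.09,0,0,0,0,0],[-0.022,-0.09,0,0,0,0,0],[-0.02,-0.09,0,0,0,0,0],[0,0,0,0,0,0,0]]]'
python3 - <<'E'
from h import *
to(.443,.0302,.18,-.025)
E
```

```text
t: 12.6
eef_pos: [0.4415, 0.0307, 0.1781]
ee_rot: [-3.141, 0.0, -0.019]
force: [0.1, 0.2, 0.3]
width: 0.0874
t 12.6 at [0.4415 0.0307 0.1781] [-3.141e+00  1.000e-04 -1.930e-02] w 0.0874 F [0.1 0.2 0.3]
turn z total 0.0018  shift after turn [ 0.003   0.0009 -0.0037]
```

```bash
python3 -m inch '[[[0.003,0.001,0.03,0,0,0,0],[0,0,0.05,0,0,0,0],[0,0,0.06,0,0,0,0],[0,0,0.06,0,0,0,0],[0,0,0.05,0,0,0,0],[0,0,0.035,0,0,0,0],[0,0,0.02,0,0,0,0],[0,0,0.007,0,0,0,0],[0,0,0,0,0,0,0],[0,0,0,0,0,0,0.2],[0,0,0,0,0,0,0.3],[0,0,0,0,0,0,0.6],[0,0,0,0,0,0,0.6],[0,0,0,0,0,0,0.6],[0,0,0,0,0,0,0.6]]]' 35
python3 - <<'E'
from h import *
to(.516,-.232,.15,-.025)
E
```

```text
t: 14.1
eef_pos: [0.4451, 0.0269, 0.0232]
ee_rot: [-3.14, -0.002, -0.024]
force: [-0.4, 4.9, 6.7]
width: 0.0557
t 14.1 at [0.4451 0.0269 0.0232] [-3.1404e+00 -2.1000e-03 -2.4400e-02] w 0.0557 F [-0.4  4.9  6.7]
turn z total 0.0002  shift after turn [ 0.1547  0.5141 -0.2536]
```

```bash
python3 -m inch '[[[0,0,-0.01,0,0,0,0.7],[0,0,-0.03,0,0,0,0.7],[0,0,-0.05,0,0,0,0.7],[0,0,-0.06,0,0,0,0.7],[0,0,-0.06,0,0,0,0.7],[0,0.02,-0.04,0,0,0,0.7],[0.02,0.05,0,0,0,0,0.7],[0.02,0.06,0,0,0,0,0.7],[0.02,0.06,0,0,0,0,0.7],[0.02,0.06,0,0,0,0,0.7],[0.02,0.06,0,0,0,0,0.7],[0.02,0.06,0,0,0,0,0.7],[0.02,0.06,0,0,0,0,0.7],[0.015,0.05,0,0,0,0,0.7],[0,0.028,0,0,0,0,0.7],[0,0,0,0,0,0,0.7],[0,0,0,0,0,0,0.7]]]'
python3 - <<'E'
from h import *
to(.516,-.232,.033,-.025)
im=grab_frame("scene")
cv2.imwrite("pics/g.png",cv2.resize(im[100:350,200:480],None,fx=2.2,fy=2.2))
E
```

```text
t: 15.8
eef_pos: [0.5136, -0.2295, 0.1467]
ee_rot: [-3.141, 0.003, -0.026]
force: [0.1, 0.2, -6.3]
width: 0.055
t 15.8 at [ 0.5136 -0.2295  0.1467] [-3.1409e+00  2.5000e-03 -2.6100e-02] w 0.055 F [ 0.1  0.2 -6.3]
turn z total -0.0004  shift after turn [0.0048 0.0048 0.2274]
```

View pics/g.png

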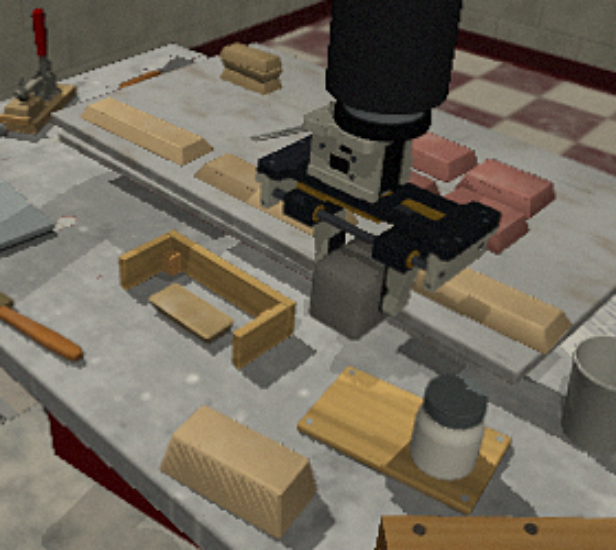

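```bash
python3 -m inch '[[[0.003,0,0.03,0,0,0,0.7],[0,0,0.05,0,0,0,0.7],[0,0,0.05,0,0,0,0.7],[0,0,0.04,0,0,0,0.7],[0,0,0.03,0,0,0,0.7],[0,0,0.015,0,0,0,0.7],[0,0,0.008,0,0,0,0.7],[0,0,0,0,0,0,0.7],[0,0,0,0,0,0,0.7]]]'
```

```text
t: 16.75
eef_pos: [0.5172, -0.2297, 0.0369]
ee_rot: [3.141, -0.001, -0.024]
force: [-0.2, 0.1, -5.1]
width: 0.0554
```

```bash
python3 -m inch '[[[0,0,0.003,0,0,0,0.7],[0,0,0.003,0,0,0,0.7],[0,0,0.001,0,0,0,0.7],[0,0,0,0,0,0,0.7]]]'
```

```text
t: 17.15
eef_pos: [0.5169, -0.2299, 0.0332]
ee_rot: [3.141, -0.001, -0.025]
force: [-1.9, 1.1, 2.2]
width: 0.0556
```

```bash
python3 -m inch '[[[0,0,0,0,0,0,0.4],[0,0,0,0,0,0,0.2],[0,0,0,0,0,0,0.14],[0,0,0,0,0,0,0.14],[0,0,0,0,0,0,0.14],[0,0,-0.02,0,0,0,0.14],[0,0,-0.05,0,0,0,0.14],[0,0,-0.06,0,0,0,0.14],[0,0,-0.07,0,0,0,0.14],[0,0,-0.08,0,0,0,0.14],[0,0,-0.08,0,0,0,0.14],[0,-0.09,-0.08,0,0,0,0.14],[0,-0.09,-0.08,0,0,0,0],[0,-0.09,0,0,0,0,0],[0,-0.09,0,0,0,0,0],[0,-0.09,0,0,0,0,0],[0,-0.09,0,0,0,0,0],[0,-0.09,0,0,0,0,0],[0,-0.09,0,0,0,0,0],[0,0,0,0,0,0,0]]]'
python3 - <<'E'
from h import *
to(.506,-.0215,.2,-1.595)
im=grab_frame("scene")
cv2.imwrite("pics/g2.png",cv2.resize(im[100:350,200:480],None,fx=2.2,fy=2.2))
i=camera_info("wrist");im=grab_frame("wrist");cv2.imwrite("pics/i.png",im);np.save("i.npy",i,allow_pickle=True)
E
```

```text
t: 19.15
eef_pos: [0.5252, 0.119, 0.2795]
ee_rot: [-3.141, -0.001, -0.021]
force: [-1.0, -0.6, -0.5]
width: 0.0874
t 19.15 at [0.5252 0.119  0.2795] [-3.1408e+00 -7.0000e-04 -2.0700e-02] w 0.0874 F [-1.  -0.6 -0.5]
turn z total 0.5011  shift after turn [0.2818 0.0316 0.1591]
```

View pics/g2.png

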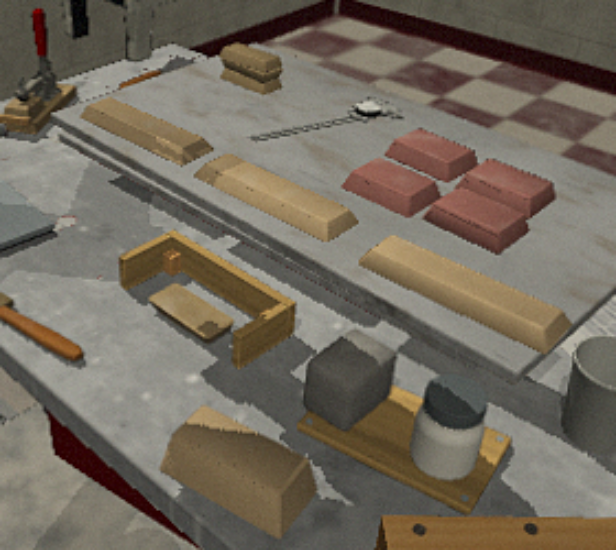

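View pics/i.png

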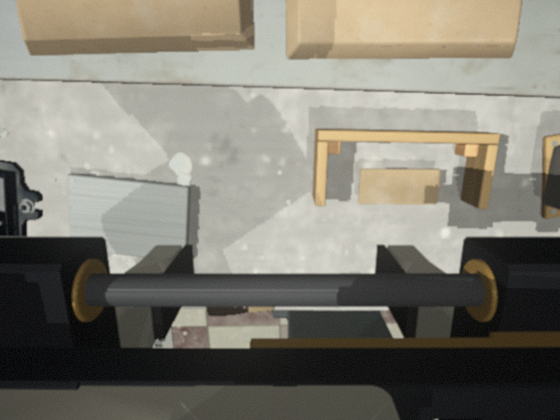

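Both stand upright on the board: block (350,375) and jar (450,430) in the crop. In the wrist view the plate's back edge runs from (68,174) to (188,184), and the sample sits between (361,168) and (439,204).

Run:
```python
from h import *
im=cv2.imread("pics/i.png")
cv2.imwrite("pics/i1.png",cv2.resize(im[150:270,50:210],None,fx=4.5,fy=4.5,interpolation=cv2.INTER_CUBIC))
cv2.imwrite("pics/i2.png",cv2.resize(im[115:225,300:510],None,fx=3.5,fy=3.5,interpolation=cv2.INTER_CUBIC))
```

```text
(no output)
```

View pics/i1.png

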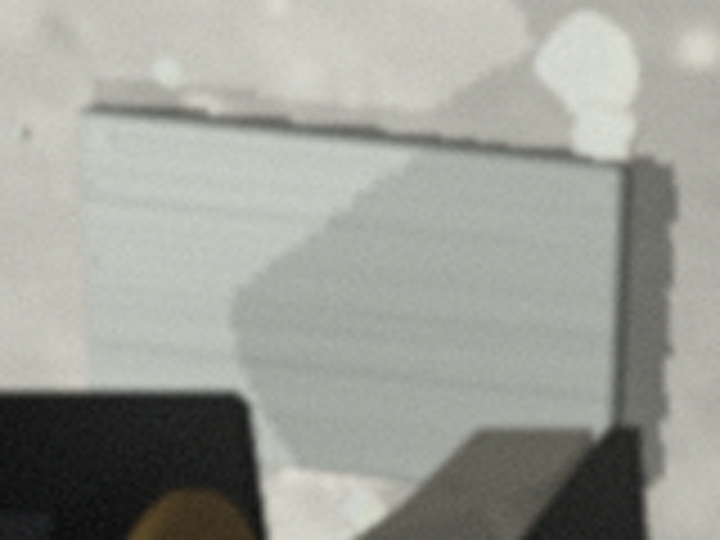

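View pics/i2.png

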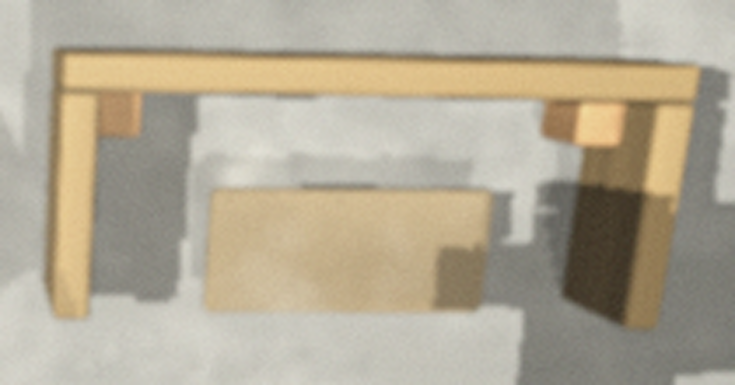

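Run:
```python
from h import *
i=np.load("i.npy",allow_pickle=True).item()
A=onz(i,[[50+(u-1.75)/4.5,150+(v-1.75)/4.5] for u,v in [(83,111),(625,166),(612,425),(90,388)]],.014)[:,:2]
print(A.round(4)); e=A[0]-A[1]; th=np.arctan2(e[1],e[0])-np.pi/2; print("plate len",np.hypot(*e),"yaw",th, "right edge yaw",np.arctan2(*(A[1]-A[2])[::-1]))
print("plate centre",A[:2].mean(0)-.05*np.array([np.cos(th),np.sin(th)]))
Z=lambda p:[[300+(u-1.25)/3.5,115+(v-1.25)/3.5] for u,v in p]
S=onz(i,Z([(214,188),(491,190),(485,311),(206,310)]),.016)[:,:2]
print(S.round(4),S.mean(0),[(np.hypot(*e).round(4),np.arctan2(e[1],e[0]).round(3)) for e in np.roll(S,-1,0)-S])
B=onz(i,Z([(58,90),(695,103)]),.045)[:,:2];print("inner back line at rim",B.round(4))
to(*S.mean(0),.12,-1.595)
```

```text
[[0.5302 0.3799]
 [0.5119 0.2347]
 [0.4374 0.2452]
 [0.4515 0.3921]]
plate len 0.14635428701108744 yaw -0.12524803172150323 right edge yaw -0.13995197409869134
plate centre [0.47141368 0.31355396]
[[ 0.53    0.0257]
 [ 0.5273 -0.0695]
 [ 0.4845 -0.0713]
 [ 0.4869  0.0271]] [ 0.50718851 -0.0219837 ] [(np.float64(0.0952), np.float64(-1.598)), (np.float64(0.0429), np.float64(-3.1)), (np.float64(0.0983), np.float64(1.546)), (np.float64(0.043), np.float64(-0.031))]
inner back line at rim [[ 0.5662  0.0817]
 [ 0.5582 -0.1187]]
t 19.25 at [0.5249 0.1158 0.2794] [ 3.1415 -0.     -0.0225] w 0.0878 F [-0.2 -0.2  0.5]
turn z total 0.5005  shift after turn [0.2763 0.0288 0.3188]
```

```bash
python3 -m inch '[[[0,0,0.02,0,0,0.0455,0.364],[0,0,0.02,0,0,0.0455,0.364],[0,0,0.02,0,0,0.0455,0.364],[0,0,0.02,0,0,0.0455,0.364],[0,0,0.02,0,0,0.0455,0.364],[0,0,0.02,0,0,0.0455,0.364],[0,0,0.02,0,0,0.0455,0.364],[0,0,0.02,0,0,0.0455,0.364],[0,0,0.02,0,0,0.0455,0.364],[0,0,0.02,0,0,0.0455,0.364],[0,0,0.02,0,0,0.0455,0.364],[0.05,0.006,0.02,0,0,0,0.364],[0.06,0.006,0.02,0,0,0,0.364],[0.06,0.006,0.02,0,0,0,0.364],[0.06,0.006,0.02,0,0,0,0.364],[0.046,0.005,0.02,0,0,0,0.364],[0,0,0,0,0,0,0.364],[0,0,0,0,0,0,0.364]]]'
python3 - <<'E'
from h import *
to(.507,-.0215,.06,-1.597)
E
```

```text
t: 21.05
eef_pos: [0.5069, -0.0242, 0.1194]
ee_rot: [-3.141, -0.0, -1.6]
force: [-0.2, 0.2, -0.0]
width: 0.0557
t 21.05 at [ 0.5069 -0.0242  0.1194] [-3.1413e+00 -1.0000e-04 -1.5998e+00] w 0.0557 F [-0.2  0.2 -0. ]
turn z total -0.0009  shift after turn [-0.0054  0.      0.1188]
```

```bash
python3 -m inch '[[[-0.005,0,0.03,0,0,0,0.364],[0,0,0.05,0,0,0,0.364],[0,0,0.05,0,0,0,0.364],[0,0,0.04,0,0,0,0.364],[0,0,0.03,0,0,0,0.364],[0,0,0.016,0,0,0,0.364],[0,0,0.008,0,0,0,0.364],[0,0,0,0,0,0,0.364],[0,0,0,0,0,0,0.364]]]' 20
```

```text
t: 21.95
eef_pos: [0.5078, -0.02, 0.0077]
ee_rot: [-3.14, 0.0, -1.597]
force: [0.3, 0.6, -0.1]
width: 0.0559
```

```bash
python3 -m inch '[[[0,0,0.006,0,0,0,0.364],[0,0,0,0,0,0,0.364],[0,0,0,0,0,0,0.45],[0,0,0,0,0,0,0.6],[0,0,0,0,0,0,0.7],[0,0,0,0,0,0,0.7],[0,0,0,0,0,0,0.7]]]' 20
```

```text
t: 22.65
eef_pos: [0.5073, -0.0202, 0.0042]
ee_rot: [-3.141, 0.0, -1.597]
force: [-0.4, 0.1, 2.8]
width: 0.0426
```

```bash
python3 -m inch '[[[0,0,-0.01,0,0,0,0.8],[0,0,-0.03,0,0,0,0.8],[0,0,-0.05,0,0,0,0.8],[0,0,-0.06,0,0,0,0.8],[0,0,-0.06,0,0,0,0.8],[0,0,-0.04,0,0,0,0.8],[0,0,0,0,0,0.016,0.8],[0,0,0,0,0,0.016,0.8],[0,0,0,0,0,0,0.8],[0,0,0,0,0,0,0.8]]]' 20
python3 - <<'E'
from h import *
to(.472,.314,.12,-1.698)
E
```

```text
t: 23.65
eef_pos: [0.5068, -0.0203, 0.129]
ee_rot: [3.141, -0.0, -1.696]
force: [0.4, -0.1, -1.4]
width: 0.0425
t 23.65 at [ 0.5068 -0.0203  0.129 ] [ 3.1412e+00 -1.0000e-04 -1.6964e+00] w 0.0425 F [ 0.4 -0.1 -1.4]
turn z total 0.0005  shift after turn [-0.6543  0.1539  0.0179]
```

```bash
python3 -m inch '[[[-0.03,0.007,0,0,0,0,0.8],[-0.06,0.014,0,0,0,0,0.8],[-0.07,0.0165,0,0,0,0,0.8],[-0.07,0.0165,0,0,0,0,0.8],[-0.07,0.0165,0,0,0,0,0.8],[-0.07,0.0165,0,0,0,0,0.8],[-0.07,0.0165,0,0,0,0,0.8],[-0.07,0.0165,0,0,0,0,0.8],[-0.07,0.0165,0,0,0,0,0.8],[-0.05,0.012,0,0,0,0,0.8],[-0.024,0.006,0,0,0,0,0.8],[0,0,0,0,0,0,0.8],[0,0,0,0,0,0,0.8]]]' 20
python3 - <<'E'
from h import *
to(.472,.314,.019,-1.698)
im=grab_frame("scene")
cv2.imwrite("pics/j.png",cv2.resize(im[80:300,100:380],None,fx=2.2,fy=2.2))
E
```

```text
t: 24.95
eef_pos: [0.4716, 0.3133, 0.1286]
ee_rot: [3.141, -0.001, -1.697]
force: [0.3, -0.3, -0.7]
width: 0.0424
t 24.95 at [0.4716 0.3133 0.1286] [ 3.1409e+00 -1.0000e-03 -1.6971e+00] w 0.0424 F [ 0.3 -0.3 -0.7]
turn z total 0.0003  shift after turn [-0.0016 -0.0007  0.2192]
```

View pics/j.png

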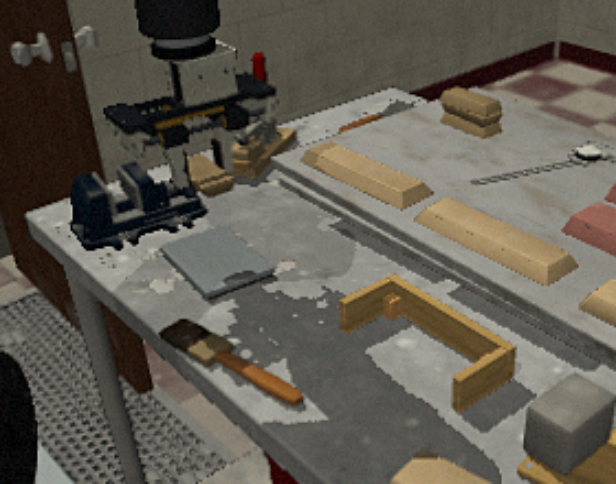

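The sample is held at (210,172) in the crop, above the plate at (218,262). Lowering it.

```bash
python3 -m inch '[[[0,0,0.03,0,0,0,0.8],[0,0,0.05,0,0,0,0.8],[0,0,0.05,0,0,0,0.8],[0,0,0.04,0,0,0,0.8],[0,0,0.025,0,0,0,0.8],[0,0,0.014,0,0,0,0.8],[0,0,0.005,0,0,0,0.8],[0,0,0,0,0,0,0.8],[0,0,0,0,0,0,0.8]]]' 20
```

```text
t: 25.9
eef_pos: [0.4723, 0.3143, 0.0228]
ee_rot: [-3.141, 0.001, -1.698]
force: [-0.6, -0.3, -0.7]
width: 0.0431
```

```bash
python3 -m inch '[[[0,0,0.004,0,0,0,0.8],[0,0,0.003,0,0,0,0.8],[0,0,0.001,0,0,0,0.8],[0,0,0,0,0,0,0.8]]]' 20
```

```text
t: 26.3
eef_pos: [0.4719, 0.314, 0.0182]
ee_rot: [-3.141, 0.0, -1.698]
force: [-0.3, -0.6, 1.0]
width: 0.0422
```

```bash
python3 -m inch '[[[0,0,0,0,0,0,0.5],[0,0,0,0,0,0,0.4],[0,0,0,0,0,0,0.3],[0,0,0,0,0,0,0.3],[0,0,-0.02,0,0,0,0.3],[0,0,-0.05,0,0,0,0.3],[0,0,-0.08,0,0,0,0.3],[-0.04,0,-0.08,0,0,0,0],[-0.06,0,-0.08,0,0,0,0],[-0.04,0,-0.08,0,0,0,0],[0,0,0,0,0,0,0]]]' 20
python3 - <<'E'
from h import *
s=get_state();print(s["eef_pos"],s["width"])
i=camera_info("wrist");im=grab_frame("wrist");cv2.imwrite("pics/k.png",im);np.save("k.npy",i,allow_pickle=True)
E
```

```text
t: 27.4
eef_pos: [0.4833, 0.3875, 0.2202]
ee_rot: [-3.135, 0.009, -1.696]
force: [-1.2, -0.9, -0.9]
width: 0.0855
[0.48334092 0.3874757  0.22024165] 0.08551144669387642
```

View pics/k.png

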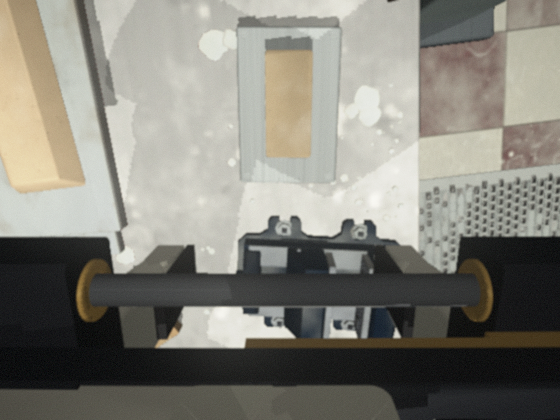

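The sample (264–312, 51–158) lies flat within the plate (238–340, 27–182), nearly central and parallel. Checking the numbers.

Run:
```python
from h import *
i=np.load("k.npy",allow_pickle=True).item()
A=onz(i,[(238,27),(340,27),(336,182),(240,181)],.014)[:,:2];S=onz(i,[(265,51),(312,51),(310,158),(265,157)],.030)[:,:2]
for P in(A,S): print(P.round(4).tolist(),P.mean(0).round(4),[(np.hypot(*e).round(4),np.arctan2(e[1],e[0]).round(3)) for e in np.roll(P,-1,0)-P])
to(.517,-.230,.2,-.025)
```

```text
[[0.5093, 0.2365], [0.4145, 0.2486], [0.4311, 0.3952], [0.5305, 0.3818]] [0.4714 0.3155] [(np.float64(0.0956), np.float64(3.015)), (np.float64(0.1475), np.float64(1.459)), (np.float64(0.1004), np.float64(-0.134)), (np.float64(0.1468), np.float64(-1.716))]
[[0.4865, 0.263], [0.444, 0.2683], [0.4561, 0.3648], [0.4998, 0.3584]] [0.4716 0.3136] [(np.float64(0.0428), np.float64(3.016)), (np.float64(0.0972), np.float64(1.446)), (np.float64(0.0442), np.float64(-0.146)), (np.float64(0.0963), np.float64(-1.71))]
t 27.45 at [0.4818 0.3856 0.2169] [-3.1382  0.0055 -1.6965] w 0.0868 F [-1.4  0.1 -1.9]
turn z total -0.5321  shift after turn [0.1011 1.229  0.0337]
```

Sample within 2 mm of the plate centre. Now return the block.

```bash
python3 -m inch '[[[0,0,0,0,0,-0.0443,0],[0,0,0,0,0,-0.0443,0],[0,0,0,0,0,-0.0443,0],[0,0,0,0,0,-0.0443,0],[0,0,0,0,0,-0.0443,0],[0,0,0,0,0,-0.0443,0],[0,0,0,0,0,-0.0443,0],[0,0,0,0,0,-0.0443,0],[0,0,0,0,0,-0.0443,0],[0,0,0,0,0,-0.0443,0],[0,0,0,0,0,-0.0443,0],[0,0,0,0,0,-0.0443,0],[0,0.08,0,0,0,0,0.14],[0,0.08,0,0,0,0,0.14],[0,0.08,0,0,0,0,0.14],[0,0.08,0,0,0,0,0.14],[0,0.08,0,0,0,0,0.14],[0,0.08,0,0,0,0,0.14],[0,0.08,0,0,0,0,0.14],[0,0.08,0,0,0,0,0.14]]]' 35
python3 -m inch '[[[0.02,0.08,0,0,0,0,0.14],[0.02,0.08,0,0,0,0,0.14],[0.02,0.08,0,0,0,0,0.14],[0.02,0.08,0,0,0,0,0.14],[0.02,0.08,0,0,0,0,0.14],[0,0.08,0,0,0,0,0.14],[0,0.06,0,0,0,0,0.14],[0,0.04,0,0,0,0,0.14],[0,0,0,0,0,0,0.14],[0,0,0,0,0,0,0.14]]]' 35
python3 - <<'E'
from h import *
to(.517,-.230,.034,-.025)
im=grab_frame("scene")
cv2.imwrite("pics/l.png",cv2.resize(im[100:350,200:480],None,fx=2.2,fy=2.2))
E
```

```text
t: 29.45
eef_pos: [0.4707, 0.0613, 0.2127]
ee_rot: [3.141, 0.001, -0.028]
force: [1.2, -0.9, -0.2]
width: 0.0749
t: 30.45
eef_pos: [0.5129, -0.2281, 0.2124]
ee_rot: [-3.141, 0.001, -0.029]
force: [0.2, 0.3, 0.1]
width: 0.0756
t 30.45 at [ 0.5129 -0.2281  0.2124] [-3.1413e+00  1.3000e-03 -2.9300e-02] w 0.0756 F [0.2 0.3 0.1]
turn z total -0.0014  shift after turn [0.0082 0.0036 0.3568]
```

View pics/l.png

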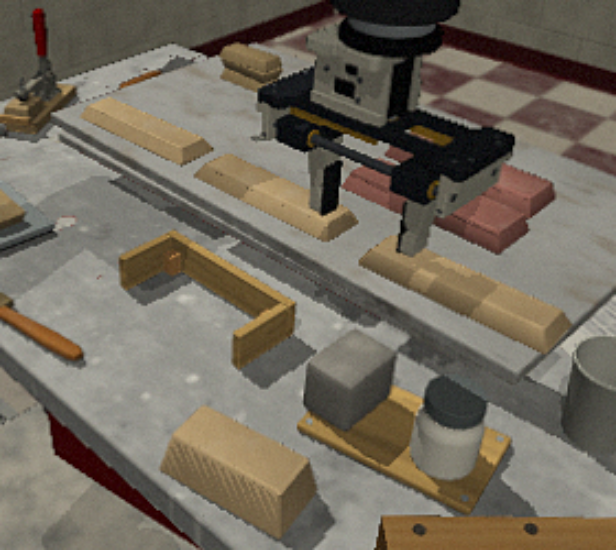

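```bash
python3 -m inch '[[[0.008,0.0036,0.02,0,0,0,0.14],[0,0,0.05,0,0,0,0.14],[0,0,0.06,0,0,0,0.14],[0,0,0.06,0,0,0,0.14],[0,0,0.06,0,0,0,0.14],[0,0,0.05,0,0,0,0.14],[0,0,0.03,0,0,0,0.14],[0,0,0.018,0,0,0,0.14],[0,0,0.008,0,0,0,0.14],[0,0,0,0,0,0,0.14],[0,0,0,0,0,0,0.3],[0,0,0,0,0,0,0.6],[0,0,0,0,0,0,0.7],[0,0,0,0,0,0,0.7],[0,0,0,0,0,0,0.7]]]' 35
python3 - <<'E'
from h import *
to(.445,.028,.16,-.025)
E
```

```text
t: 32.0
eef_pos: [0.5182, -0.2298, 0.0357]
ee_rot: [3.141, -0.001, -0.028]
force: [-1.4, -0.3, 5.4]
width: 0.0553
t 32.0 at [ 0.5182 -0.2298  0.0357] [ 3.1414e+00 -1.0000e-03 -2.7600e-02] w 0.0553 F [-1.4 -0.3  5.4]
turn z total -0.0008  shift after turn [-0.1592 -0.5119 -0.2486]
```

```bash
python3 -m inch '[[[0,0,-0.01,0,0,0,0.7],[0,0,-0.03,0,0,0,0.7],[0,0,-0.05,0,0,0,0.7],[0,0,-0.06,0,0,0,0.7],[0,0,-0.06,0,0,0,0.7],[0,-0.02,-0.04,0,0,0,0.7],[-0.02,-0.05,0,0,0,0,0.7],[-0.02,-0.06,0,0,0,0,0.7],[-0.02,-0.06,0,0,0,0,0.7],[-0.02,-0.06,0,0,0,0,0.7],[-0.02,-0.06,0,0,0,0,0.7],[-0.02,-0.06,0,0,0,0,0.7],[-0.02,-0.06,0,0,0,0,0.7],[-0.017,-0.05,0,0,0,0,0.7],[0,-0.03,0,0,0,0,0.7],[0,0,0,0,0,0,0.7],[0,0,0,0,0,0,0.7]]]' 35
python3 - <<'E'
from h import *
to(.446,.0275,.03,-.025)
E
```

```text
t: 33.7
eef_pos: [0.4457, 0.0273, 0.1596]
ee_rot: [3.141, 0.001, -0.027]
force: [-0.0, -0.9, -5.2]
width: 0.0554
t 33.7 at [0.4457 0.0273 0.1596] [ 3.1413e+00  1.3000e-03 -2.7000e-02] w 0.0554 F [-0.  -0.9 -5.2]
turn z total -0.0006  shift after turn [ 0.0006 -0.0004  0.2591]
```

```bash
python3 -m inch '[[[0,0,0.03,0,0,0,0.7],[0,0,0.05,0,0,0,0.7],[0,0,0.06,0,0,0,0.7],[0,0,0.05,0,0,0,0.7],[0,0,0.035,0,0,0,0.7],[0,0,0.02,0,0,0,0.7],[0,0,0.012,0,0,0,0.7],[0,0,0.004,0,0,0,0.7],[0,0,0,0,0,0,0.7],[0,0,0,0,0,0,0.7]]]' 35
```

```text
t: 34.7
eef_pos: [0.447, 0.0276, 0.0302]
ee_rot: [-3.141, -0.001, -0.028]
force: [-0.0, 0.2, -5.2]
width: 0.0555
```

```bash
python3 -m inch '[[[0,0,0.004,0,0,0,0.7],[0,0,0.003,0,0,0,0.7],[0,0,0.002,0,0,0,0.7],[0,0,0,0,0,0,0.7]]]'
```

```text
t: 35.1
eef_pos: [0.4465, 0.0275, 0.0257]
ee_rot: [-3.141, -0.0, -0.027]
force: [-3.3, 1.1, 4.8]
width: 0.0553
```

Contact. Release, lift, then go to the jar.

```bash
python3 -m inch '[[[0,0,0,0,0,0,0.4],[0,0,0,0,0,0,0.2],[0,0,0,0,0,0,0.1],[0,0,0,0,0,0,0],[0,0,0,0,0,0,0],[0,0,-0.02,0,0,0,0],[0,0,-0.05,0,0,0,0],[0,0,-0.07,0,0,0,0],[0,0,-0.08,0,0,0,0],[0,0,-0.08,0,0,0,0],[0,0,-0.05,0,0,0,0],[0,0,0,0,0,0,0]]]'
python3 - <<'E'
from h import *
to(.5206,-.3355,.2,-1.594)
im=grab_frame("scene")
cv2.imwrite("pics/m.png",cv2.resize(im[100:350,160:440],None,fx=2.2,fy=2.2))
E
```

```text
t: 36.3
eef_pos: [0.4485, 0.028, 0.2047]
ee_rot: [-3.139, -0.007, -0.027]
force: [1.0, 0.1, 0.8]
width: 0.0876
t 36.3 at [0.4485 0.028  0.2047] [-3.1385 -0.0074 -0.0271] w 0.0876 F [1.  0.1 0.8]
turn z total 0.4987  shift after turn [ 0.7235 -0.161   0.0094]
```

View pics/m.png

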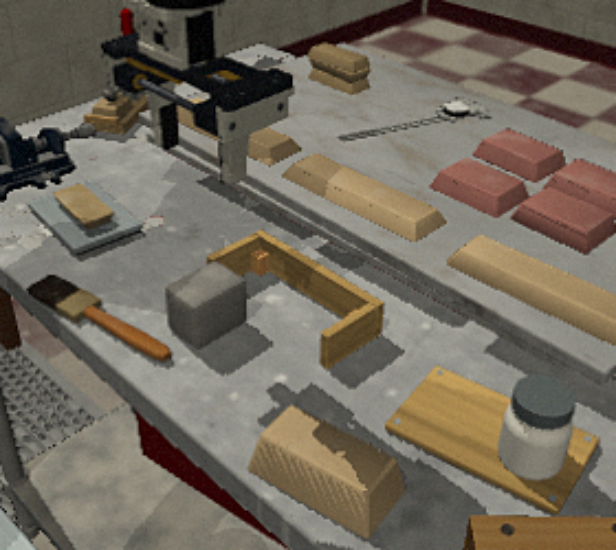

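The block (207,305) is upright at its place, the sample (82,203) is on the plate, and the jar (540,425) is on the board.

```bash
python3 -m inch '[[[0,0,0,0,0,0.0453,0],[0,0,0,0,0,0.0453,0],[0,0,0,0,0,0.0453,0],[0,0,0,0,0,0.0453,0],[0,0,0,0,0,0.0453,0],[0,0,0,0,0,0.0453,0],[0,0,0,0,0,0.0453,0],[0,0,0,0,0,0.0453,0],[0,0,0,0,0,0.0453,0],[0,0,0,0,0,0.0453,0],[0,0,0,0,0,0.0453,0],[0.09,-0.02,0,0,0,0,0],[0.09,-0.02,0,0,0,0,0],[0.09,-0.02,0,0,0,0,0],[0.09,-0.02,0,0,0,0,0],[0.09,-0.02,0,0,0,0,0],[0.09,-0.02,0,0,0,0,0],[0.09,-0.02,0,0,0,0,0],[0.09,-0.02,0,0,0,0,0],[0,0,0,0,0,0,0]]]'
python3 - <<'E'
from h import *
to(.5206,-.3355,.04,-1.594)
E
```

```text
t: 38.35
eef_pos: [0.5178, -0.3386, 0.1977]
ee_rot: [3.138, 0.0, -1.597]
force: [-0.3, 0.4, -0.8]
width: 0.0876
t 38.35 at [ 0.5178 -0.3386  0.1977] [ 3.1382e+00  1.0000e-04 -1.5972e+00] w 0.0876 F [-0.3  0.4 -0.8]
turn z total -0.001  shift after turn [-0.0064 -0.0055  0.3154]
```

```bash
python3 -m inch '[[[-0.006,-0.0055,0.02,0,0,0,0],[0,0,0.05,0,0,0,0],[0,0,0.06,0,0,0,0],[0,0,0.06,0,0,0,0],[0,0,0.05,0,0,0,0],[0,0,0.04,0,0,0,0],[0,0,0.02,0,0,0,0],[0,0,0.01,0,0,0,0],[0,0,0,0,0,0,0],[0,0,0,0,0,0,0.2],[0,0,0,0,0,0,0.4],[0,0,0,0,0,0,0.6],[0,0,0,0,0,0,0.6],[0,0,0,0,0,0,0.6],[0,0,0,0,0,0,0.6]]]' 25
python3 - <<'E'
from h import *
to(.4396,-.0625,.16,-1.594)
E
```

```text
t: 39.85
eef_pos: [0.5211, -0.3315, 0.0455]
ee_rot: [-3.142, -0.0, -1.593]
force: [-1.7, 2.3, 4.1]
width: 0.0588
t 39.85 at [ 0.5211 -0.3315  0.0455] [-3.1415e+00 -2.0000e-04 -1.5932e+00] w 0.0588 F [-1.7  2.3  4.1]
turn z total 0.0003  shift after turn [-0.5341  0.1753 -0.229 ]
```

```bash
python3 -m inch '[[[0,0,-0.01,0,0,0,0.6],[0,0,-0.03,0,0,0,0.6],[0,0,-0.05,0,0,0,0.6],[0,0,-0.06,0,0,0,0.6],[0,0,-0.05,0,0,0,0.6],[-0.02,0,-0.03,0,0,0,0.6],[-0.05,0.02,0,0,0,0,0.6],[-0.06,0.022,0,0,0,0,0.6],[-0.06,0.022,0,0,0,0,0.6],[-0.06,0.022,0,0,0,0,0.6],[-0.06,0.022,0,0,0,0,0.6],[-0.06,0.022,0,0,0,0,0.6],[-0.06,0.022,0,0,0,0,0.6],[-0.06,0.022,0,0,0,0,0.6],[-0.04,0.001,0,0,0,0,0.6],[-0.013,0,0,0,0,0,0.6],[0,0,0,0,0,0,0.6],[0,0,0,0,0,0,0.6]]]' 25
python3 - <<'E'
from h import *
to(.4396,-.058,.0355,-1.594)
im=grab_frame("scene")
cv2.imwrite("pics/n.png",cv2.resize(im[100:350,160:440],None,fx=2.2,fy=2.2))
E
```

```text
t: 41.65
eef_pos: [0.4396, -0.0582, 0.1598]
ee_rot: [3.141, -0.0, -1.593]
force: [0.1, 0.1, -3.4]
width: 0.0587
t 41.65 at [ 0.4396 -0.0582  0.1598] [ 3.1410e+00 -1.0000e-04 -1.5929e+00] w 0.0587 F [ 0.1  0.1 -3.4]
turn z total 0.0003  shift after turn [-0.0004 -0.      0.2485]
```

View pics/n.png

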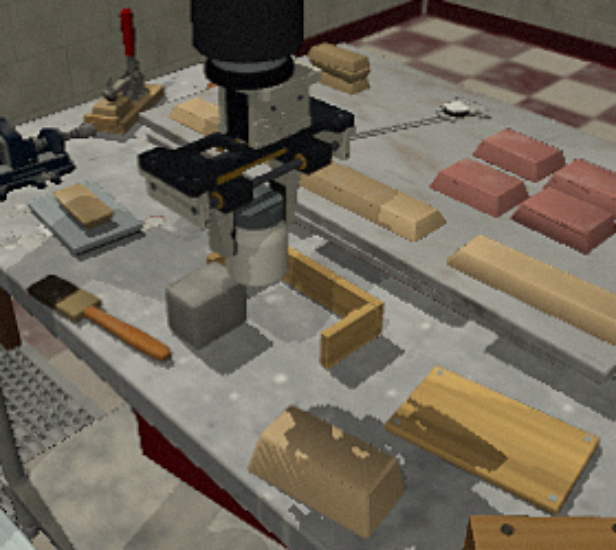

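```bash
python3 -m inch '[[[0,0,0.03,0,0,0,0.6],[0,0,0.05,0,0,0,0.6],[0,0,0.05,0,0,0,0.6],[0,0,0.045,0,0,0,0.6],[0,0,0.03,0,0,0,0.6],[0,0,0.02,0,0,0,0.6],[0,0,0.012,0,0,0,0.6],[0,0,0.004,0,0,0,0.6],[0,0,0,0,0,0,0.6],[0,0,0,0,0,0,0.6]]]' 25
```

```text
t: 42.7
eef_pos: [0.4403, -0.0579, 0.0401]
ee_rot: [-3.14, 0.0, -1.593]
force: [0.7, -0.5, -2.0]
width: 0.0587
```

```bash
python3 -m inch '[[[0,0,0.005,0,0,0,0.6],[0,0,0.003,0,0,0,0.6],[0,0,0.0015,0,0,0,0.6],[0,0,0,0,0,0,0.6]]]' 25
```

```text
t: 43.1
eef_pos: [0.44, -0.0579, 0.0354]
ee_rot: [-3.141, -0.0, -1.593]
force: [-2.8, 1.4, 6.7]
width: 0.0584
```

```bash
python3 -m inch '[[[0,0,0,0,0,0,0.4],[0,0,0,0,0,0,0.2],[0,0,0,0,0,0,0],[0,0,0,0,0,0,0],[0,0,-0.03,0,0,0,0],[0,0,-0.06,0,0,0,0],[0,0,-0.08,0,0,0,0],[0,0,-0.08,0,0,0,0],[0,0,-0.08,0,0,0,0],[-0.025,-0.045,-0.08,0,0,0,0],[-0.03,-0.045,-0.08,0,0,0,0],[0,0,0,0,0,0,0],[0,0,0,0,0,0,0],[0,0,0,0,0,0,0],[0,0,0,0,0,0,0]]]' 25
python3 - <<'E'
from h import *
to(.485,-.0304,.2807,-1.59)
i=camera_info("wrist");im=grab_frame("wrist");cv2.imwrite("pics/o.png",im);np.save("o.npy",i,allow_pickle=True)
cv2.imwrite("pics/o1.png",cv2.resize(im[0:250],None,fx=1.42,fy=1.42,interpolation=cv2.INTER_CUBIC))
cv2.imwrite("pics/o2.png",cv2.resize(im[190:260,270:390],None,fx=6,fy=6,interpolation=cv2.INTER_CUBIC))
E
```

```text
t: 44.6
eef_pos: [0.4844, -0.0319, 0.2786]
ee_rot: [3.14, -0.001, -1.593]
force: [-0.1, -0.3, -0.6]
width: 0.0878
t 44.6 at [ 0.4844 -0.0319  0.2786] [ 3.1395e+00 -6.0000e-04 -1.5935e+00] w 0.0878 F [-0.1 -0.3 -0.6]
turn z total -0.0011  shift after turn [-0.003  -0.0012 -0.0042]
```

View pics/o1.png

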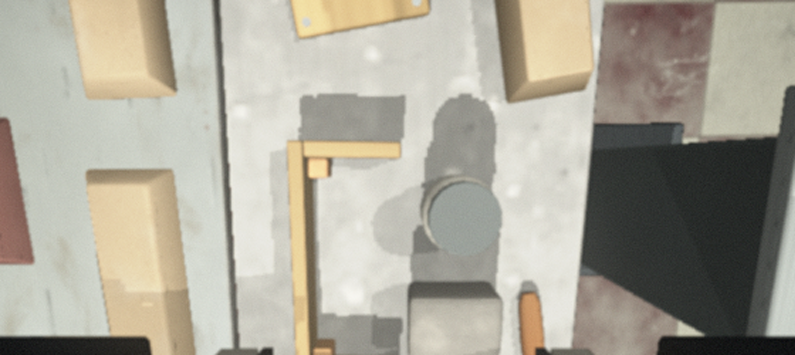

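View pics/o2.png

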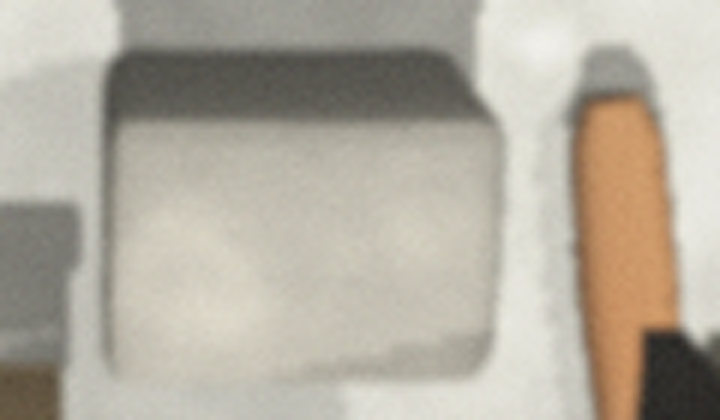

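Compared with the starting view, jar and block are back within about 3 mm. The lid moved with the background, and the block is about 2 px (2–3 mm) off with the same heading. Final full check, then hand-in.

Run:
```python
from h import *
i=np.load("o.npy",allow_pickle=True).item()
P=onz(i,[[270+(u-2.5)/6,190+(v-2.5)/6] for u,v in [(113,118),(500,118),(492,378),(110,378)]],.061)[:,:2]
print("block",P.mean(0).round(4),"lid",onz(i,[[465/1.42,216.5/1.42]],.078).round(4))
im=grab_frame("scene");cv2.imwrite("pics/q.png",cv2.resize(im[150:350,140:440],None,fx=2.2,fy=2.2))
print(get_state()["t"]); job_done()
```

```text
block [0.4448 0.0264] lid [[ 0.4395 -0.0628  0.078 ]]
44.7
the job is handed in; nothing more can be done
```

View pics/q.png

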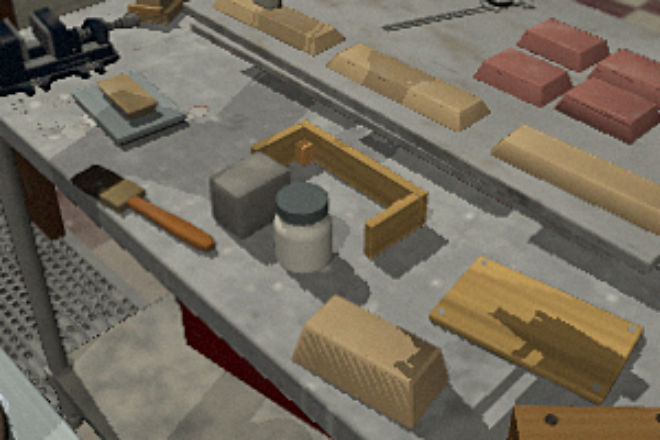

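The job is handed in at about 45 s on the robot's clock, with every step done in the order asked. I moved the jar and then the block onto the side board, laid the sample on the checking plate, then put back the block and then the jar. Neither tipped at any point.

My last checks, from the wrist camera:

| Item | Result | Allowed |
|---|---|---|
| Sample | about 2 mm from the plate's centre, about 0.01 rad off its length, flat | 15 mm, 0.2 rad |
| Jar | about 0.5 mm from where it stood | 15 mm |
| Block | about 4 mm from where it stood, heading essentially unchanged | 15 mm, 0.25 rad |

Jar and block are upright and released, and the gripper is clear of everything.

None of these checks failed. The one disagreement was over the block's starting sideways (y) position. The first picture put it 3–4 mm left of where the gripper settled when it closed on it. I used the gripper's position for the return, which probably explains most of the block's 4 mm.

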